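# Put the right lid on every food container

## Task

Close up the four open food containers on the fridge top: put each of the four loose grey lids on the bowl or box that it fits in shape and size, seated level on the rim all round. Set the lids down, do not drop them, and leave the containers, the glass tumbler and the salt jar standing where they are.

Things in the scene. Friction and masses are not known exactly. Their poses are not given: they have to be found in the camera images.
- big_lid_grip (a point): Big round lid, for the big bowl: plate 140 mm across, skirt 106 (bottom) to 118 mm, 90 g. All lids: grey plastic, lying right way up, plate 4 mm thick on a 10 mm deep skirt tapering downward, black knob 26 mm thick, 32 mm high on top. Point: in the grip, on its axis, 23 mm above the plate's top and 37 mm above the lid's underside; grip it here. z up.
- small_lid_grip (a point): Small round lid, for the small bowl: plate 104 mm across, skirt 70 (bottom) to 82 mm, 60 g. All lids: grey plastic, lying right way up, plate 4 mm thick on a 10 mm deep skirt tapering downward, black knob 26 mm thick, 32 mm high on top. Point: in the grip, on its axis, 23 mm above the plate's top and 37 mm above the lid's underside; grip it here. z up.
- lunch_lid_grip (a point): Oblong lid, for the lunch box: plate 158 x 103 mm (x, y), skirt 124 x 69 (bottom) to 136 x 81 mm, 100 g. All lids: grey plastic, lying right way up, plate 4 mm thick on a 10 mm deep skirt tapering downward, black bar 56 mm long (x), 16 mm thick (y), 32 mm high on top. Point: in the grip, on its axis, 23 mm above the plate's top and 37 mm above the lid's underside; grip it here. z up. Fits either way round.
- square_lid_grip (a point): Square lid, for the square box: plate 108 x 108 mm, skirt 74 (bottom) to 86 mm, 80 g. All lids: grey plastic, lying right way up, plate 4 mm thick on a 10 mm deep skirt tapering downward, black bar 44 mm long (x), 16 mm thick (y), 32 mm high on top. Point: in the grip, on its axis, 23 mm above the plate's top and 37 mm above the lid's underside; grip it here. z up. Fits all four ways.
- big_bowl_rim (a point): Big bowl: single open round cream melamine bowl, 132 mm across the rim (124 mm inside), 62 mm high, standing upright on the fridge top, about 300 g. Point: centre of the open mouth, level with the rim. With its lid properly on, the lid's plate lies on this rim and the lid's grip point stands 28 mm above this point. z is up.
- small_bowl_rim (a point): Small bowl: single open round cream melamine bowl, 96 mm across the rim (88 mm inside), 50 mm high, standing upright, about 300 g. Point: centre of the open mouth, level with the rim. With its lid properly on, the lid's plate lies on this rim and the lid's grip point stands 28 mm above this point. z is up.
- lunch_box_rim (a point): Lunch box: open oblong stainless steel box, 150 mm along x by 95 mm along y (142 x 87 mm inside), 55 mm high, with a small latch hanging at each short end, about 350 g. Point: centre of the open mouth, level with the rim. With its lid properly on, the lid's plate lies on this rim and the lid's grip point stands 28 mm above this point. z is up. x is along the long side.
- square_box_rim (a point): Square box: open square stainless steel box, 100 x 100 mm (92 x 92 mm inside), 60 mm high, about 350 g. Point: centre of the open mouth, level with the rim. With its lid properly on, the lid's plate lies on this rim and the lid's grip point stands 28 mm above this point. z is up. x and y are along the sides.
- tumbler_mid (a point): Empty glass tumbler, 60 mm across and 88 mm high, standing upright among the things; to be left alone. Point: its middle, 44 mm above its underside. z is up.
- salt_jar_mid (a point): White salt jar with a steel cap, 52 mm across and 66 mm high, standing upright among the things; to be left alone. Point: its middle, 33 mm above its underside. z is up. All else (bowl nest, caddy, brush, bottle, kettle, bread bin, stabiliser, tins) stands farther out, along the back edge and the two sides, and is under 240 mm high.
Not all that is in view belongs to the job. What is shaped like the part that bears big_lid_grip but green or purple is not meant.

How it is judged:
By the outcome, as a careful person would: the job done as asked, in the order asked, and still so for the second after the job is handed in, with the robot touching nothing.
It also fails if it takes over 115 s, if anything falls off the work surface, if the arm or the gripper's body presses on something with over 40 N, if the wrist force passes 120 N, or if a joint passes its speed limit or range.

## Robot

A 6-joint arm with a two-finger parallel gripper is mounted at the origin on the work surface. World frame = base frame: x ahead of the robot, y to its left, z up, the work surface at z = 0. Lengths are in m, angles in rad, forces in N, time in s.
With the tool pointing down it reaches from about 0.3 to 0.85 m from the base axis. Payload 4.2 kg.
Tool frame: the origin (TCP) lies between the finger pads; the fingertips stand 14 mm ahead of it and the grasp point (between the pads) lies 5 mm behind it (ctrl.finger_overhang is the distance from the TCP to the fingertips, in m); z points along the fingers, x is the direction in which the jaws open and shut, and the axes are right-handed (so a half turn about z gives the same grasp; the last joint's range is limited). The gripper opens to 91 mm and grips with 3 to 60 N. Pads are 32 mm wide; open, the fingers measure 118 mm over their backs; the gripper's body (76 mm by 178 mm) begins 60 mm behind the grasp point.
Start: joints at [-1.162, 0.32, 1.565, -0, 1.257, -0.02], TCP at [0.239, -0.523, 0.196] pointing down, gripper open.
Joint ranges: [-3.11, 3.11], [-0.84, 2.01], [0.21, 2.61], [-1.34, 4.49], [0.05, 2.63], [-2.56, 2.56]. Speed limits (rad/s): [2.57, 2.57, 3.14, 3.14, 3.14, 3.14].

## Interface

Orientations are given as a rotation vector (axis times angle).
In Python, from plant import ctrl gives the robot as it stands. The module is installed in compiled form; this text tells all that it offers.
- The arm moves only by the shell command python3 -m creep 'ROWS' [FORCE]. ROWS is JSON, a list of rows, each a list of 3 entries, a list of its own where there are three numbers: the opening, from -1 (shut) to 1 (fully open), so that 0 is half open, then the shift along the world's x, y, z in mm, then the turn about the world's z in degrees. A call has 1 to 12 rows; each row shifts and turns the commanded pose from where the row before left it; what a row does not reach is not made up. A row lasts 1/8 s, in which the tool goes at most 62.5 mm and 10.7 degrees, less where a joint would pass 70% of its speed; a pose out of reach is approached as far as the arm can. A call with a gripper value outside its range is refused whole. The fingers move at their own pace and stop on an object; FORCE is the grip in N (left out, the last holds). Time passes only in rows, so rows that do not move let the fingers close. It gives the time, the measured TCP pose, the force and the opening at its end, in the units of the state.
- ctrl.get_state(): the state, without advancing time (a new reading comes with each control period).
- ctrl.capture(name): name is "side" or "top" or "wrist"; returns a dict with "pixels" (480x640x3 uint8, red, green, blue), "K" (3x3 intrinsics, pixels), "cam_to_world" (4x4, takes a point from camera to world coordinates); the wrist camera has in their place "hand_eye" (4x4, takes a point from camera to tool coordinates, whose origin is the TCP and whose axes are the tool frame's). Camera axes: x right, y down, z forward; pixel columns grow to the right and rows downward; lengths in m; the calibration is good to about 2 mm. The wrist camera is an equidistant fisheye: a pixel r from the principal point sees the ray r / f radians off the axis. A picture is of the moment at which its call begins: read the wrist's pose just before it. There is no depth.
- ctrl.finish_job(): hands the job in, once; it reports no verdict.
Trained networks look in a picture, given as the dict that the camera call returned (one of the last four; its "shot" number tells which), for a name from the list of things; names that differ only in an ending like _2 or _b are one class to them, and where a whole thing is asked for, a point or a joint stands for the part that bears it (a point fixed in the world has none). Each returns a list of dicts, best first, with "confidence" (0 to 1); they miss things now and then, are a little off and sometimes report something else, mostly with a low value. They report only what shows in the picture. A call takes as long as a camera call. They do not tell look-alikes from the thing itself.
- ctrl.recognise(picture, query): "point" ([column, row] in pixels, amid what is visible of it).
- ctrl.landmark_of(picture, query): "point" ([column, row] in pixels: a listed point, or the origin of a listed thing).
The state is a dict: "time_s": time; "joints": joint angles; "dq": joint speeds; "tau": joint torques, N m; "position": TCP position; "tool_rot": TCP orientation; "wrist_force": force on the tool from outside, world axes, zero at the start; "moment": the same for the moment, N m; "gripper_width": opening from 0.0 (shut) to 1.0 (fully open).
Only numpy, scipy, OpenCV 4.12 (cv2) and the standard library are available. Lean on these libraries where they do the work, as an engineer would, in place of code of your own. Each camera call takes 0.05 s, during which the arm holds its last target. There are 200 camera calls.

## Working session

There is one attempt and no reset: what is moved stays moved. The work goes in short steps, Python scripts to look and compute and a shell command to move; the robot and the scene stay as the last step left them, time stands still between calls to the robot, and variables do not carry over. Pictures are saved under pics/ and viewed, on a budget of 14 in all, crops included, one or two more only if the job needs it, and the job is handed in when it is done.

```bash
mkdir -p pics; cat > h.py <<'E'
import numpy as np, cv2
from scipy.spatial.transform import Rotation as R
from plant import ctrl
def cap(n):
    s=ctrl.get_state(); p=ctrl.capture(n)
    if n=="wrist":
        T=np.eye(4);T[:3,:3]=R.from_rotvec(s["tool_rot"]).as_matrix();T[:3,3]=s["position"]
        p["T"]=T@np.array(p["hand_eye"])
    else: p["T"]=np.array(p["cam_to_world"])
    p["n"]=n; return p
def save(p,f): cv2.imwrite("pics/"+f,cv2.cvtColor(p["pixels"],cv2.COLOR_RGB2BGR))
def ray(p,uv):
    K=np.array(p["K"]); x=(uv[0]-K[0,2])/K[0,0]; y=(uv[1]-K[1,2])/K[1,1]
    if p["n"]=="wrist":
        r=np.hypot(x,y); d=np.array([np.sin(r)*x/max(r,1e-9),np.sin(r)*y/max(r,1e-9),np.cos(r)])
    else: d=np.array([x,y,1.])
    d=p["T"][:3,:3]@d; return p["T"][:3,3],d/np.linalg.norm(d)
def atz(p,uv,z):
    o,d=ray(p,uv); return o+d*(z-o[2])/d[2]
def proj(p,X):
    K=np.array(p["K"]); c=np.linalg.inv(p["T"])@np.append(X,1); 
    if p["n"]=="wrist":
        r=np.hypot(c[0],c[1]);t=np.arctan2(r,c[2]);x,y=t*c[0]/r,t*c[1]/r
    else: x,y=c[0]/c[2],c[1]/c[2]
    return np.array([K[0,0]*x+K[0,2],K[1,1]*y+K[1,2]])
def tri(rs):
    A=np.zeros((3,3));b=np.zeros(3)
    for o,d in rs:
        P=np.eye(3)-np.outer(d,d);A+=P;b+=P@o
    X=np.linalg.solve(A,b); return X,max(np.linalg.norm((np.eye(3)-np.outer(d,d))@(X-o)) for o,d in rs)
NAMES=["big_lid_grip","small_lid_grip","lunch_lid_grip","square_lid_grip","big_bowl_rim","small_bowl_rim","lunch_box_rim","square_box_rim","tumbler_mid","salt_jar_mid"]
Z=dict(zip(NAMES,[.037]*4+[.062,.05,.055,.06,.044,.033]))
E
python3 - <<'E'
from h import *
ps=[cap("top"),cap("side"),cap("wrist")]
for p in ps: save(p,p["n"]+"0.png"); print(p["n"],p["T"][:3,3].round(3))
for n in NAMES:
    for p in ps:
        for d in ctrl.landmark_of(p,n)[:3]:
            if d["confidence"]>.25: print(n,p["n"],np.round(d["point"],0),round(d["confidence"],2),atz(p,d["point"],Z[n])[:2].round(3))
print(ctrl.get_state())
E
```

```text
top [ 0.297 -0.01   1.198]
side [-0.262  0.816  0.903]
wrist [ 0.305 -0.492  0.385]
big_lid_grip top [316. 250.] 0.86 [0.451 0.002]
big_lid_grip top [161. 376.] 0.79 [0.173 0.325]
big_lid_grip top [522. 321.] 0.66 [ 0.309 -0.446]
big_lid_grip side [335. 262.] 0.74 [0.451 0.003]
big_lid_grip side [279. 184.] 0.74 [ 0.781 -0.15 ]
big_lid_grip side [271. 267.] 0.73 [0.544 0.108]
big_lid_grip wrist [268. 122.] 0.65 [ 0.31  -0.447]
small_lid_grip top [309. 148.] 0.76 [0.685 0.024]
small_lid_grip side [259. 225.] 0.83 [0.683 0.015]
lunch_lid_grip top [206. 174.] 0.73 [0.618 0.255]
lunch_lid_grip side [203. 282.] 0.83 [0.618 0.24 ]
square_lid_grip top [510. 231.] 0.87 [ 0.504 -0.425]
square_lid_grip side [427. 180.] 0.72 [ 0.496 -0.419]
big_bowl_rim top [196. 276.] 0.7 [0.386 0.257]
big_bowl_rim side [350. 186.] 0.71 [ 0.606 -0.235]
big_bowl_rim side [270. 323.] 0.67 [0.4   0.248]
small_bowl_rim top [424. 179.] 0.9 [ 0.614 -0.233]
small_bowl_rim side [350. 190.] 0.91 [ 0.605 -0.234]
lunch_box_rim top [423. 286.] 0.9 [ 0.377 -0.229]
lunch_box_rim top [265. 212.] 0.26 [0.53  0.116]
lunch_box_
[... 294 characters left out ...]
jar_mid side [273. 268.] 0.91 [0.543 0.105]
{'time_s': 1.65, 'joints': array([-1.16200475e+00,  3.19594197e-01,  1.56453363e+00,  1.84177037e-05,
        1.25735543e+00, -1.99734735e-02]), 'dq': array([-0.00049892,  0.00158279, -0.00068345, -0.00168708, -0.00130015,
        0.00011196]), 'tau': array([ 6.20464380e-04, -4.12346971e+01, -2.32226622e+01,  7.29024899e-02,
        3.77569324e-02, -1.54310834e-05]), 'position': array([ 0.23908163, -0.52295637,  0.1964662 ]), 'tool_rot': array([ 2.64314287e+00, -1.69797190e+00,  1.58019120e-04]), 'wrist_force': array([ 0.01855168, -0.58896552,  0.136028  ]), 'moment': array([0.02009472, 0.02654586, 0.01089053]), 'gripper_width': 1.0016145376922483}
```

View pics/top0.png

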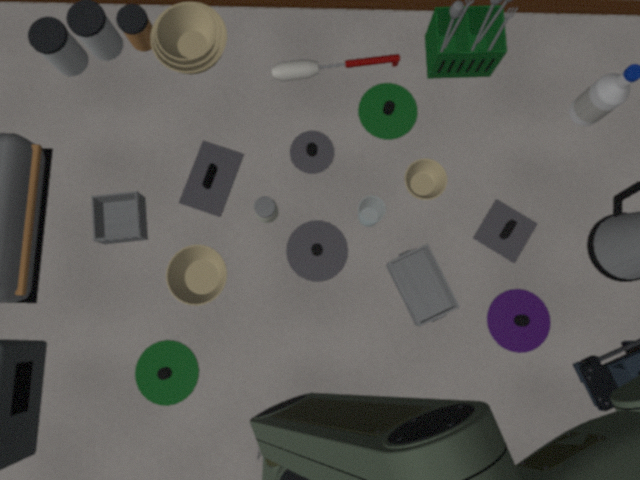

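View pics/side0.png

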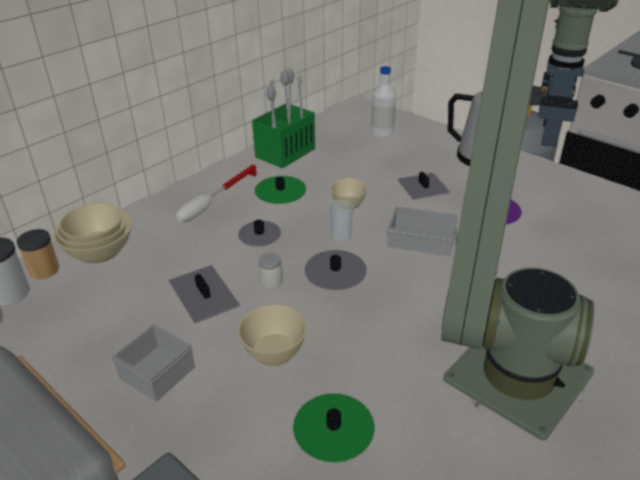

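Top view: the grey lids are at (316,250) big, (312,151) small, (211,178) lunch and (505,230) square. The open containers are at (196,275), (426,179), (422,285) and (119,217). The side view agrees. The green and purple discs and the nest of bowls are decoys. Next I'll hover over the square lid.

```bash
python3 -m creep '[[1,[45,18,5],-10],[1,[45,18,5],-10],[1,[45,18,5],-10],[1,[45,18,5],-10],[1,[30,12,0],-10],[1,[20,5,0],-8],[1,[0,0,0],0]]' 15
cat >> h.py <<'E'
def poly(p,pts,z):  # image contour -> plane xy
    return np.array([atz(p,q,z)[:2] for q in pts],np.float32)
def grey(p,uv,z,tol=14):
    """flood-fill a lid plate seeded beside its knob; return centre, size mm, angle deg"""
    im=cv2.GaussianBlur(p["pixels"],(3,3),0)
    m=np.zeros((482,642),np.uint8)
    cv2.floodFill(im.copy(),m,tuple(int(round(v)) for v in uv),0,(tol,)*3,(tol,)*3,4|(255<<8)|cv2.FLOODFILL_MASK_ONLY|cv2.FLOODFILL_FIXED_RANGE)
    c=max(cv2.findContours(m[1:-1,1:-1],cv2.RETR_EXTERNAL,cv2.CHAIN_APPROX_NONE)[0],key=cv2.contourArea)[:,0]
    (x,y),(w,h),a=cv2.minAreaRect(poly(p,c,z)*1000)
    return np.round([x,y,w,h,a],1)
E
python3 - <<'E'
from h import *
ps=[cap("wrist"),cap("top")]
p=ps[0];save(p,"w1.png")
for n in NAMES:
    for p in ps:
        for d in ctrl.landmark_of(p,n)[:1]:
            if d["confidence"]>.3: print(n,p["n"],np.round(d["point"],0),round(d["confidence"],2),atz(p,d["point"],Z[n])[:2].round(4))
t=ps[1]
for uv,z in [((304,238),.014),((300,150),.014),((225,160),.014),((518,218),.014)]: print(grey(t,uv,z))
E
```

```text
time_s: 2.52
position: [0.4701, -0.4334, 0.2161]
tool_rot: [1.494, -2.764, -0.001]
wrist_force: [-0.5, 0.1, 0.5]
gripper_width: 1.0
big_lid_grip wrist [398. 333.] 0.8 [ 0.3047 -0.4435]
big_lid_grip top [162. 374.] 0.88 [0.1778 0.3228]
small_lid_grip top [311. 146.] 0.57 [0.689  0.0204]
lunch_lid_grip top [208. 177.] 0.84 [0.6111 0.2496]
square_lid_grip wrist [284. 191.] 0.97 [ 0.5081 -0.4258]
square_lid_grip top [509. 229.] 0.79 [ 0.5088 -0.4226]
big_bowl_rim top [194. 275.] 0.94 [0.3875 0.2607]
small_bowl_rim wrist [ 88. 213.] 0.58 [ 0.6137 -0.2336]
small_bowl_rim top [426. 179.] 0.79 [ 0.6153 -0.2367]
lunch_box_rim wrist [207. 380.] 0.79 [ 0.3799 -0.2292]
lunch_box_rim top [424. 287.] 0.95 [ 0.3752 -0.2319]
square_box_rim top [116. 217.] 0.94 [0.5091 0.4401]
tumbler_mid top [373. 214.] 0.8 [ 0.5344 -0.1206]
salt_jar_mid top [270. 209.] 0.76 [0.5415 0.1082]
[454.    1.6 133.5 132.6   1.5]
[684.   18.2  98.3  97.1   1.4]
[615.4 247.5  99.4 153.7  72.7]
[ 517.5 -426.7  106.4  122.2   58.6]
```

View pics/w1.png

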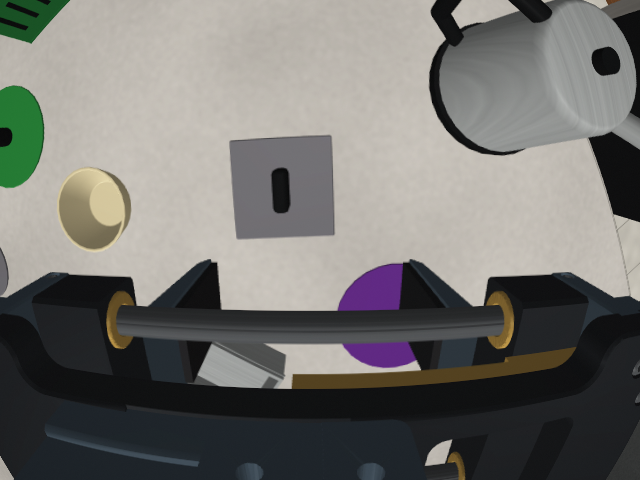

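Wrist view: the square lid is at (282,188) with its bar nearly along the image rows' normal. The small bowl is at (95,210) and part of the lunch box shows at (235,365). I'll fit the plate outline.

```bash
python3 - <<'E'
from h import *
p=cap("wrist");s=ctrl.get_state()
Rm=p["T"][:3,:3]
for tol in (14,22,30): print(tol,grey(p,(255,170),.014,tol))
t=cap("top")
a=[tri([ray(p,ctrl.landmark_of(p,n)[0]["point"]),ray(t,ctrl.landmark_of(t,n)[0]["point"])]) for n in ["square_lid_grip","small_bowl_rim"]]
print(a); M=R.from_rotvec(s["tool_rot"]).as_matrix(); print("jaw",np.degrees(np.arctan2(M[1,0],M[0,0])),s["position"])
E
```

```text
14 [ 511.1 -423.3  106.8  106.6   59.1]
22 [ 511.2 -423.3  107.4  107.1   59. ]
30 [ 511.  -423.1  107.7  107.8   59.1]
[(array([ 0.50801638, -0.4221752 ,  0.02904788]), np.float64(0.002120950454519417)), (array([ 0.61445578, -0.23569131,  0.05190326]), np.float64(0.0013788026422339207))]
jaw -123.42594585658986 [ 0.46911978 -0.43392303  0.21646768]
```

```bash
python3 -m creep '[[1,[21,5,-50],1],[1,[21,6,-50],1.4],[1,[0,0,-50],0],[1,[0,0,-25],0],[1,[0,0,-9.5],0],[1,[0,0,0],0],[-1,[0,0,0],0],[-1,[0,0,0],0],[-1,[0,0,0],0],[-1,[0,0,0],0]]' 15
python3 - <<'E'
from h import *
p=cap("wrist");save(p,"w2.png")
E
```

```text
time_s: 5.18
position: [0.5112, -0.423, 0.0323]
tool_rot: [-1.546, 2.735, -0.001]
wrist_force: [0.5, 0.3, -0.8]
gripper_width: 0.591
```

View pics/w2.png

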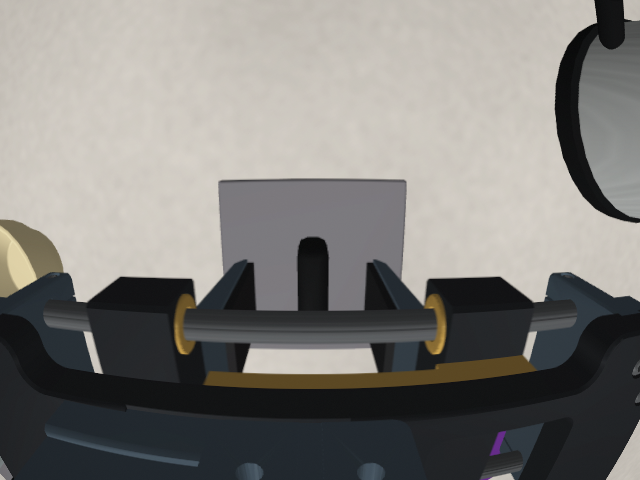

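```bash
python3 -m creep '[[-1,[0,0,0],0],[-1,[0,0,0],0],[-1,[0,0,0],0],[-1,[0,0,0],0],[-1,[0,0,0],0],[-1,[0,0,0],0],[-1,[0,0,10],0],[-1,[0,0,35],0],[-1,[0,10,50],0],[-1,[0,30,50],5],[-1,[0,50,25],10]]' 25
python3 -m creep '[[-1,[0,55,0],10],[-1,[0,60,0],10],[-1,[0,60,0],10],[-1,[0,60,0],10],[-1,[0,60,0],10],[-1,[0,60,0],10],[-1,[0,60,0],10],[-1,[0,60,0],10],[-1,[0,60,0],10],[-1,[0,55,0],10],[-1,[-20,40,0],6],[-1,[-20,20,0],0]]'
python3 -m creep '[[-1,[0,0,0],0],[-1,[0,0,0],0]]'
python3 - <<'E'
from h import *
p=cap("wrist");save(p,"w3.png");t=cap("top")
for n in NAMES:
    for d in ctrl.landmark_of(p,n)[:1]:
        if d["confidence"]>.3:
          print(n,np.round(d["point"],0),round(d["confidence"],2),atz(p,d["point"],Z[n])[:2].round(4))
          e=ctrl.landmark_of(t,n)
          if e: print("  tri",tri([ray(p,d["point"]),ray(t,e[0]["point"])]))
E
```

```text
time_s: 6.6
position: [0.5123, -0.3338, 0.206]
tool_rot: [-1.893, 2.505, -0.01]
wrist_force: [1.1, 1.2, 0.4]
gripper_width: 0.002
time_s: 8.1
position: [0.4704, 0.3193, 0.2025]
tool_rot: [-3.141, -0.003, -0.001]
wrist_force: [-0.0, -0.3, -0.2]
gripper_width: 0.001
time_s: 8.35
position: [0.4716, 0.3166, 0.2025]
tool_rot: [-3.142, 0.001, -0.002]
wrist_force: [0.8, -0.5, 0.6]
gripper_width: 0.005
big_lid_grip [ 59. 221.] 0.57 [0.1837 0.3209]
  tri (array([0.3881173 , 0.18185157, 0.24364888]), np.float64(0.18208974482787377))
small_lid_grip [459. 437.] 0.81 [0.6797 0.0155]
  tri (array([0.67858664, 0.02323055, 0.04464987]), np.float64(0.0030103994169436384))
lunch_lid_grip [444. 284.] 0.58 [0.6173 0.2489]
  tri (array([0.61505015, 0.25167253, 0.04393974]), np.float64(0.0005197284211737793))
big_bowl_rim [222. 284.] 0.96 [0.3881 0.2602]
  tri (array([0.38750192, 0.25996241, 0.0608723 ]), np.float64(0.0003451983452977379))
square_box_rim [357.  84.] 0.85 [0.5146 0.4462]
tumbler_mid [222. 289.] 0.52 [0.3826 0.2478]
  tri (array([ 0.44663049,  0.02697123, -0.07547933]), np.float64(0.19261515050716727))
```

View pics/w3.png

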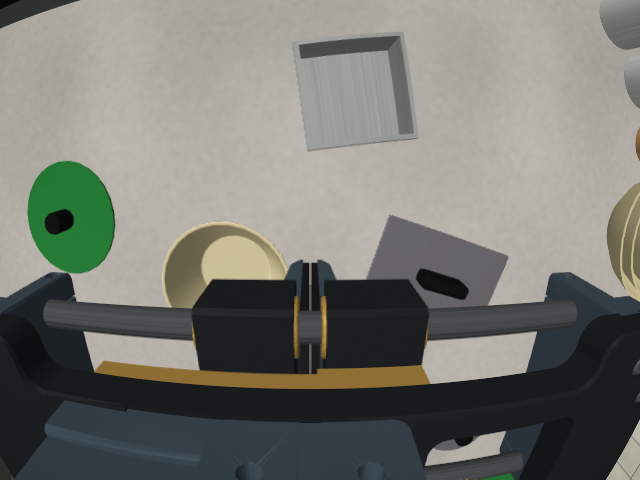

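The gripper is shut and empty, so the lid slipped out or was never held. The view shows the square box at (355,92), the big bowl at (225,275) and the lunch lid at (440,270). I'll look for the square lid.

```bash
python3 - <<'E'
from h import *
t=cap("top");s=cap("side")
a=t["pixels"][150:330,340:600];b=s["pixels"][120:270,320:560]
f=lambda i:cv2.resize(cv2.cvtColor(i,cv2.COLOR_RGB2BGR),(780,300*780//780),interpolation=cv2.INTER_CUBIC)
cv2.imwrite("pics/c1.png",np.vstack([cv2.resize(f(a),(416,288)),cv2.resize(f(b),(416,260))]))
p=cap("wrist")
def l(n,q): 
    d=ctrl.landmark_of(q,n); return [(np.round(e["point"]),round(e["confidence"],2),atz(q,e["point"],Z[n])[:2].round(3)) for e in d[:2]]
print(l("square_lid_grip",t),l("square_lid_grip",s),l("square_box_rim",t),l("square_box_rim",s))
# lunch lid via wrist
for tol in(22,30): print(grey(p,(400,245),.014,tol))
# box corners seen by wrist (outer rim)
for z in(.055,.06,.065):
  c=poly(p,[(293,42),(403,32),(418,138),(308,151)],z)*1000
  print(z,c.mean(0),cv2.minAreaRect(c))
E
```

```text
[(array([509., 229.]), 0.79, array([ 0.509, -0.422]))] [(array([427., 180.]), 0.85, array([ 0.496, -0.421])), (array([340., 222.]), 0.2, array([ 0.543, -0.121]))] [(array([371., 214.]), 0.18, array([ 0.531, -0.115]))] [(array([152., 349.]), 0.64, array([0.516, 0.437]))]
[621.6 254.1  86.  186.1  72.9]
[641.2 247.5  87.5 276.2  72.7]
0.055 [514.4647  443.23483] ((514.416259765625, 443.1148986816406), (102.14862060546875, 102.6894760131836), 7.714363098144531)
0.06 [513.83826 442.43   ] ((513.79052734375, 442.3118896484375), (100.63143920898438, 101.16435241699219), 7.71436071395874)
0.065 [513.21185 441.62512] ((513.1648559570312, 441.5087890625), (99.11432647705078, 99.63919830322266), 7.714357852935791)
```

View pics/c1.png

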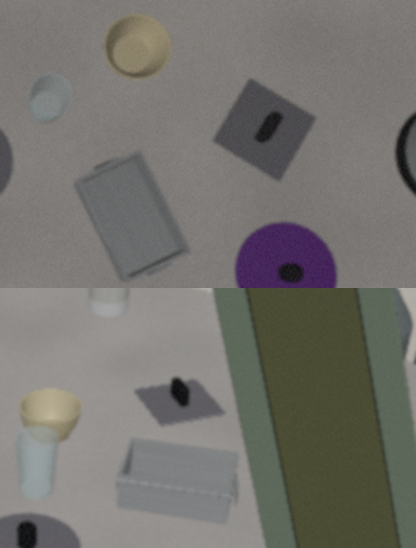

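The square lid still lies where it was, unmoved, so the fingers had not closed on it before the lift. I'll check the width before lifting from now on. I'm beside the lunch lid, so I'll do that one first.

```bash
python3 -m creep '[[1,[27,-12,0],10],[1,[28,-12,0],10.5],[1,[28,-12,0],10.5],[1,[28,-12,0],10.5],[1,[28,-11,0],10.5],[1,[28,-11,0],10.5],[1,[25,-11,0],10.5],[1,[0,0,0],0],[1,[0,0,0],0]]' 30
python3 - <<'E'
from h import *
s=ctrl.get_state();M=R.from_rotvec(s["tool_rot"]).as_matrix(); print("jaw",np.degrees(np.arctan2(M[1,0],M[0,0])),s["position"],s["joints"].round(2),s["gripper_width"])
p=cap("wrist");t=cap("top");save(p,"w4.png")
n="lunch_lid_grip"
d=ctrl.landmark_of(p,n);e=ctrl.landmark_of(t,n)
print(tri([ray(p,d[0]["point"]),ray(t,e[0]["point"])]),d[0])
c=proj(p,np.array([.615,.25,.014]));
for o in(.03,-.03):
  q=proj(p,np.array([.615+.05*np.cos(-.3),.25+.05*np.sin(-.3),.014])) if o>0 else proj(p,np.array([.615-.05*np.cos(-.3),.25-.05*np.sin(-.3),.014]))
  for tol in(14,22,30): print(q.round(),grey(p,q,.014,tol))
E
```

```text
time_s: 10.72
position: [0.6623, 0.2363, 0.2017]
tool_rot: [-2.527, -1.865, 0.001]
wrist_force: [-0.6, 0.4, 0.3]
gripper_width: 0.963
jaw 72.85991117964414 [0.66230695 0.23634656 0.20174472] [ 0.33  0.53  1.22  0.    1.4  -0.95] 0.9633331258406723
(array([0.61310945, 0.24951029, 0.04343857]), np.float64(0.001666595293274736)) {'point': [305.5, 169.3], 'confidence': 0.92}
[308. 216.] [616.2 247.1 101.6 155.7  72.7]
[308. 216.] [616.  247.2 102.3 156.   72.8]
[308. 216.] [616.4 247.2 102.5 157.4  72.8]
[308. 119.] [616.1 247.2 102.  155.9  72.8]
[308. 119.] [616.5 247.1 102.4 156.9  72.8]
[308. 119.] [616.3 247.2 102.7 157.7  72.7]
```

```bash
python3 -m creep '[[-0.2,[-23,5.5,-45],0],[-0.2,[-23,5.5,-50],0],[-0.2,[0,0,-45],0],[-0.2,[0,0,-20],0],[-0.2,[0,0,-9.7],0],[-0.2,[0,0,0],0],[-1,[0,0,0],0],[-1,[0,0,0],0],[-1,[0,0,0],0],[-1,[0,0,0],0],[-1,[0,0,0],0]]' 30
```

```text
time_s: 12.3
position: [0.6171, 0.247, 0.0323]
tool_rot: [-2.526, -1.868, -0.0]
wrist_force: [-0.5, 0.1, 0.7]
gripper_width: 0.002
```

```bash
python3 - <<'E'
from h import *
p=cap("wrist");save(p,"w5.png");print(proj(p,np.array([.6163,.2472,.046])),proj(p,np.array([.6163,.2472,.014])))
E
```

```text
[306.62797016 286.26815813] [307.08268206 266.41951243]
```

View pics/w5.png

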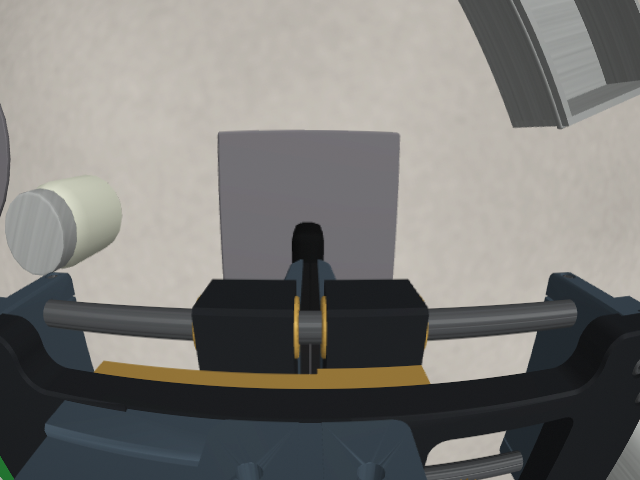

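```bash
python3 - <<'E'
from h import *
p=cap("wrist");s=ctrl.get_state();T=np.eye(4);T[:3,:3]=R.from_rotvec(s["tool_rot"]).as_matrix();T[:3,3]=s["position"]
u=np.array([np.cos(np.radians(162.8)),np.sin(np.radians(162.8)),0]);v=np.array([-u[1],u[0],0]);c=np.array([.6163,.2472,0])
for a in (79,28,0,-28):
  print("along",a,[proj(p,c+u*a/1000+np.array([0,0,z])).round() for z in(.014,.046)])
print("camera in tool",np.array(p["hand_eye"]).round(3).tolist())
for q in [(0,0,0),(0,.016,.014),(0,-.016,.014),(0,.016,-.02),(0,-.016,-.02)]: print(q,proj(p,(T@np.append(q,1))[:3]).round())
print(s["gripper_width"],s["position"],s["joints"])
E
```

```text
along 79 [array([307., 130.]), array([307., 126.])]
along 28 [array([307., 220.]), array([307., 233.])]
along 0 [array([307., 266.]), array([307., 286.])]
along -28 [array([307., 310.]), array([307., 335.])]
camera in tool [[1.0, 0.001, -0.0, 0.002], [-0.001, 0.968, 0.252, -0.07], [0.001, -0.252, 0.968, -0.19], [0.0, 0.0, 0.0, 1.0]]
(0, 0, 0) [307. 278.]
(0, 0.016, 0.014) [307. 295.]
(0, -0.016, 0.014) [307. 243.]
(0, 0.016, -0.02) [307. 321.]
(0, -0.016, -0.02) [307. 261.]
0.005330311927638865 [0.61706156 0.24701841 0.03224805] [ 3.63443481e-01  5.87460131e-01  1.55699426e+00  6.91190673e-05
  9.97159706e-01 -9.10064187e-01]
```

```bash
python3 - <<'E'
import cv2,numpy as np
f=lambda n:cv2.resize(cv2.imread(f"pics/{n}.png")[205:365,240:380],(390,445),interpolation=cv2.INTER_CUBIC)
cv2.imwrite("pics/c2.png",cv2.convertScaleAbs(np.hstack([f("w3"),f("w5")]),alpha=2,beta=20))
E
```

```text
(no output)
```

View pics/c2.png

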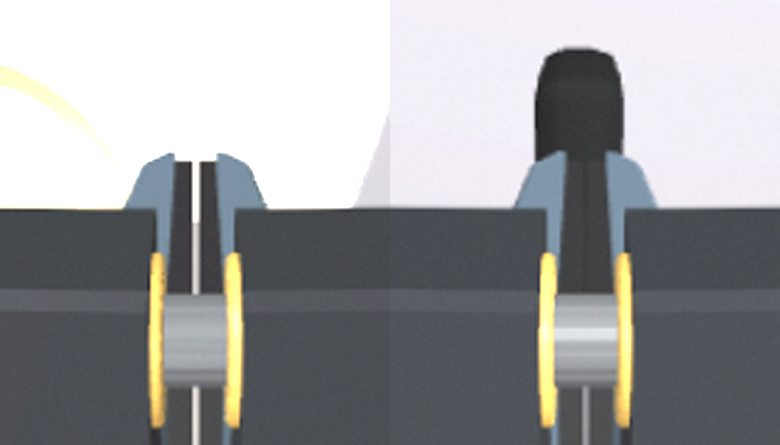

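```bash
python3 - <<'E'
from h import *
print(ctrl.finger_overhang)
p=cap("side");x=proj(p,np.array([.617,.247,.032]));print(x)
u,v=x.astype(int);print([proj(p,np.array([.617,.247,z])).round(1)-[u-50,v-50] for z in(0,.018,.032,.046)])
cv2.imwrite("pics/c3.png",cv2.resize(cv2.cvtColor(p["pixels"][v-50:v+50,u-50:u+50],cv2.COLOR_RGB2BGR),(600,600),interpolation=cv2.INTER_CUBIC))
E
```

```text
0.014
[200.88532582 285.85891136]
[array([52.8, 62.1]), array([51.7, 55.8]), array([50.9, 50.9]), array([50. , 45.9])]
```

View pics/c3.png

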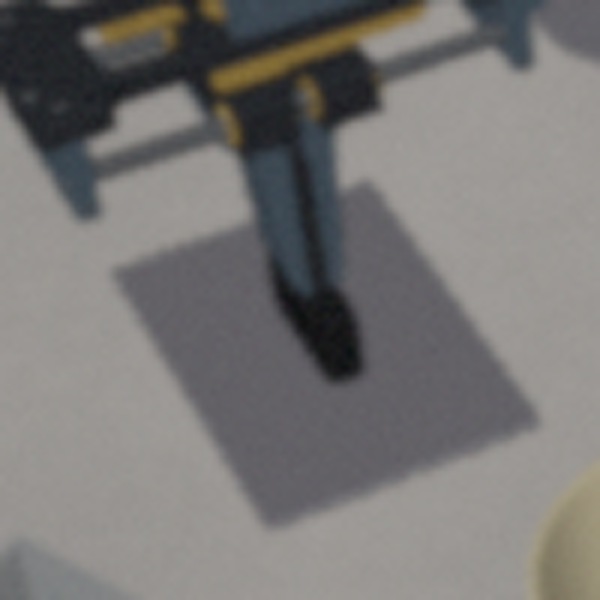

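The side crop shows the shut fingertips just above the bar's top. They really reach about 30 mm less far than stated: tip row 261 in the wrist view matches a tip about 20 mm behind the TCP. I'll open and go down in small, force-checked steps.

```bash
python3 -m creep '[[-0.2,[0,0,0],0],[-0.2,[0,0,0],0],[-0.2,[0,0,0],0],[-0.2,[0,0,0],0],[-0.2,[0,0,-8],0],[-0.2,[0,0,-6],0],[-0.2,[0,0,-6],0],[-0.2,[0,0,0],0]]' 30
python3 - <<'E'
from h import *
p=cap("wrist");save(p,"w6.png");q=cap("side");save(q,"s6.png")
cv2.imwrite("pics/c4.png",cv2.cvtColor(np.hstack([cv2.resize(q["pixels"][235:335,150:250],(390,390),interpolation=2),cv2.resize(p["pixels"][100:340,200:440],(390,390))]),cv2.COLOR_RGB2BGR))
E
```

```text
time_s: 13.45
position: [0.6165, 0.2468, 0.0114]
tool_rot: [-2.526, -1.868, 0.002]
wrist_force: [1.3, -0.6, 0.9]
gripper_width: 0.401
```

View pics/c4.png

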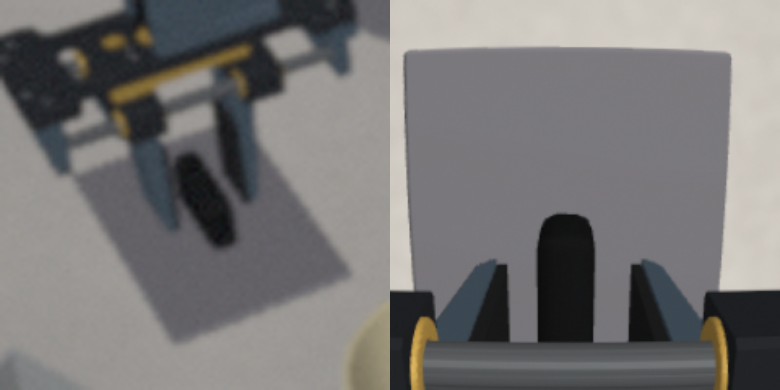

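The fingers now straddle the bar with no contact force. I'll go a little lower and close.

```bash
python3 -m creep '[[-0.2,[0,0,-4],0],[-0.2,[0,0,-4],0],[-0.2,[0,0,0],0]]' 30; python3 -m creep '[[-1,[0,0,0],0],[-1,[0,0,0],0],[-1,[0,0,0],0],[-1,[0,0,0],0]]' 30;  python3 -m creep '[[-1,[0,0,8],0],[-1,[0,0,12],0],[-1,[0,0,0],0]]'
```

```text
time_s: 13.92
position: [0.6167, 0.2469, 0.0038]
tool_rot: [-2.526, -1.868, 0.001]
wrist_force: [-0.6, 0.5, -0.2]
gripper_width: 0.397
time_s: 14.42
position: [0.6171, 0.247, 0.0044]
tool_rot: [2.526, 1.868, 0.0]
wrist_force: [0.5, -0.4, 1.1]
gripper_width: 0.175
time_s: 14.8
position: [0.6182, 0.2475, 0.026]
tool_rot: [2.525, 1.868, 0.005]
wrist_force: [-0.5, -0.0, -1.0]
gripper_width: 0.173
```

Gripped: the width reads 16 mm, the bar's thickness. The lid's underside is 4 mm below the TCP height. Now carrying it to a viewing spot behind the lunch box.

```bash
python3 -m creep '[[-1,[0,0,40],0],[-1,[-10,-15,55],-10],[-1,[-25,-40,50],-10],[-1,[-31,-45,29],-10],[-1,[-31,-45,0],-10],[-1,[-31,-45,0],-10],[-1,[-31,-45,0],-10],[-1,[-31,-45,0],-10],[-1,[-31,-45,0],-10],[-1,[-31,-45,0],-10],[-1,[-31,-45,0],-10],[-1,[-31,-45,0],-10]]'
python3 -m creep '[[-1,[-31,-45,0],-10],[-1,[-31,-45,0],-10],[-1,[-25,-42,0],-4],[-1,[-17,-10,0],0],[-1,[0,0,0],0],[-1,[0,0,0],0]]'
cat >> h.py <<'E'
def jaw():
    M=R.from_rotvec(ctrl.get_state()["tool_rot"]).as_matrix(); return round(np.degrees(np.arctan2(M[1,0],M[0,0])),1)
E
python3 - <<'E'
from h import *
p=cap("wrist");t=cap("top");s=cap("side");save(p,"w7.png");save(t,"t7.png")
print(jaw(),ctrl.get_state()["position"].round(4),ctrl.get_state()["joints"].round(2))
L=[ray(q,ctrl.landmark_of(q,"lunch_box_rim")[0]["point"]) for q in(p,t,s)]
print(tri(L),tri(L[:2])[0],atz(p,ctrl.landmark_of(p,"lunch_box_rim")[0]["point"],.055))
E
```

```text
time_s: 16.3
position: [0.3042, -0.2105, 0.1941]
tool_rot: [2.976, -1.006, 0.002]
wrist_force: [0.4, -1.1, -1.0]
gripper_width: 0.176
time_s: 17.05
position: [0.2017, -0.3508, 0.1938]
tool_rot: [-2.706, 1.595, -0.001]
wrist_force: [0.5, 0.2, -1.5]
gripper_width: 0.172
-60.9 [ 0.202  -0.3507  0.1938] [-1.08  0.05  1.92  0.    1.17 -0.01]Traceback (most recent call last):
  File "<stdin>", line 4, in <module>
IndexError: list index out of range
```

View pics/w7.png

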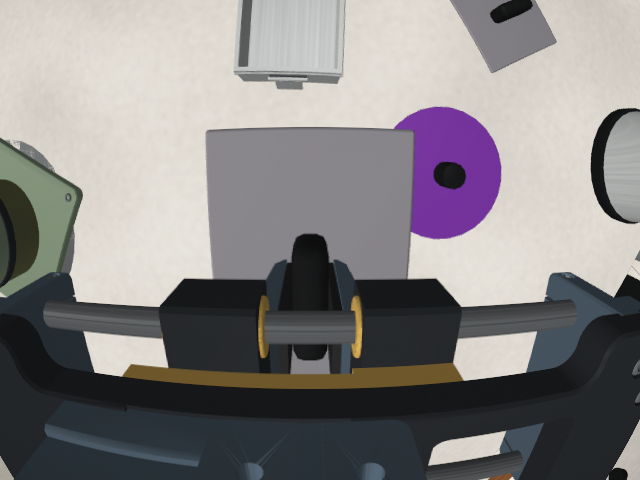

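View: the lunch lid is held straight. The lunch box's near end is at (290,75) and its far end is cut off. I'll shift forward and up to see it all.

```bash
python3 -m creep '[[-1,[24,13,40],0],[-1,[24,13,40],0],[-1,[0,0,0],0],[-1,[0,0,0],0]]'
python3 - <<'E'
from h import *
p=cap("wrist");t=cap("top");s=cap("side");save(p,"w8.png")
print(jaw(),ctrl.get_state()["position"].round(4),ctrl.get_state()["joints"].round(2))
for q in (p,t,s):
  d=ctrl.landmark_of(q,"lunch_box_rim"); print(q["n"],[(x["point"],x["confidence"],atz(q,x["point"],.055)[:2].round(4)) for x in d[:1]])
E
```

```text
time_s: 17.75
position: [0.249, -0.3247, 0.2729]
tool_rot: [-2.707, 1.594, 0.002]
wrist_force: [0.2, -0.7, -0.9]
gripper_width: 0.171
-61.1 [ 0.2485 -0.3248  0.2724] [-0.95  0.01  1.76 -0.    1.38  0.12]
wrist [([295.8, 69.6], 0.97, array([ 0.3799, -0.234 ]))]
top [([425.0, 283.7], 0.62, array([ 0.3822, -0.2332]))]
side [([420.2, 222.6], 0.87, array([ 0.3831, -0.2256]))]
```

View pics/w8.png

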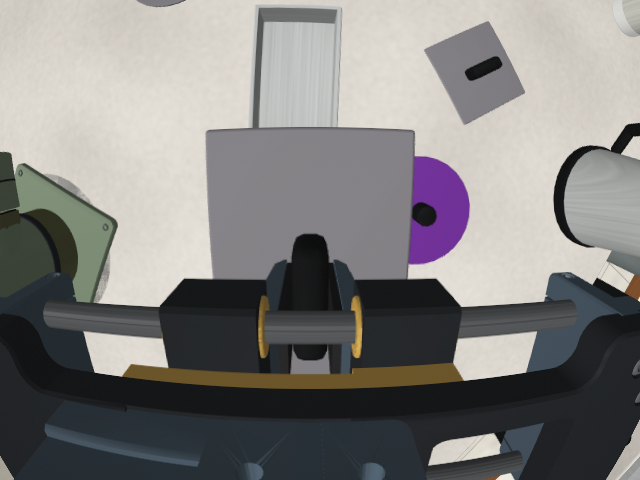

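```bash
python3 - <<'E'
from h import *
he=np.array(ctrl.capture("wrist")["hand_eye"]);K=ctrl.capture("wrist")["K"]
def mk(pos,rv):
    T=np.eye(4);T[:3,:3]=R.from_rotvec(rv).as_matrix();T[:3,3]=pos;return dict(n="wrist",K=K,T=T@he)
P7=mk([.202,-.3507,.1938],[-2.706,1.595,-.001]);P8=mk([.2485,-.3248,.2724],[-2.707,1.594,.002])
def ref(f,pts):
    g=cv2.cvtColor(cv2.imread(f"pics/{f}.png"),cv2.COLOR_BGR2GRAY)
    q=cv2.cornerSubPix(g,np.array(pts,np.float32),(5,5),(-1,-1),(3,50,.01));print(f,q.round(1).tolist());return q
a=ref("w7",[(236,73),(343,76)]);b=ref("w8",[(256,7),(341,8)])
for z in(.05,.055,.06):
    c=np.vstack([poly(P7,a,z),poly(P8,b,z)])*1000
    e=lambda i,j:c[j]-c[i]
    print(z,c.round(1).tolist(),"ctr",c.mean(0).round(1),"w",[np.linalg.norm(e(0,1)).round(1),np.linalg.norm(e(2,3)).round(1)],"l",[np.linalg.norm(e(0,2)).round(1),np.linalg.norm(e(1,3)).round(1)],"ang",[np.degrees(np.arctan2(*e(0,2)[::-1])).round(1),np.degrees(np.arctan2(*e(1,3)[::-1])).round(1)],[np.degrees(np.arctan2(*e(i,i+1)[::-1])).round(1)for i in(0,2)])
# lid in hand at current pose: plate outline z = lid underside+.014
p=cap("wrist");s=ctrl.get_state();z=s["position"][2]-.004+.014
c=ref("w8",[(206,131),(414,131)]);e=poly(p,c,z)*1000;print(e,"fwd edge mid",e.mean(0),"ang",np.degrees(np.arctan2(*(e[1]-e[0])[::-1])),s["position"])
E
```

```text
w7 [[233.3000030517578, 71.4000015258789], [342.1000061035156, 74.4000015258789]]
w8 [[258.20001220703125, 6.699999809265137], [338.29998779296875, 8.800000190734863]]
0.05 [[294.1000061035156, -220.8000030517578], [337.20001220703125, -308.20001220703125], [427.6000061035156, -158.39999389648438], [467.70001220703125, -238.8000030517578]] ctr [ 381.7 -231.5] w [np.float32(97.4), np.float32(89.8)] l [np.float32(147.4), np.float32(147.8)] ang [np.float32(25.0), np.float32(28.0)] [np.float32(-63.7), np.float32(-63.5)]
0.055 [[293.6000061035156, -222.1999969482422], [336.1000061035156, -308.29998779296875], [426.20001220703125, -160.0], [465.79998779296875, -239.39999389648438]] ctr [ 380.5 -232.5] w [np.float32(95.9), np.float32(88.7)] l [np.float32(146.5), np.float32(146.9)] ang [np.float32(25.1), np.float32(28.0)] [np.float32(-63.7), np.float32(-63.5)]
0.06 [[293.20001220703125, -223.6999969482422], [335.0, -308.3999938964844], [424.79998779296875, -161.60000610351562], [463.8999938964844, -240.0]] ctr [ 379.2 -233.4] w [np.float32(94.5), np.float32(87.6)] l [np.float32(145.5), np.float32(145.9)] ang [np.float32(25.2), np.float32(27.9)] [np.float32(-63.7), np.float32(-63.5)]
w8 [[205.89999389648438, 130.3000030517578], [414.0, 130.39999389648438]]
[[ 295.85767 -240.902  ]
 [ 345.0869  -329.8826 ]] fwd edge mid [ 320.4723 -285.3923] ang -61.046078 [ 0.24908188 -0.32537044  0.27345335]
```

```bash
python3 -m creep '[[-1,[40,28,0],-2.5],[-1,[45,32,-20],0],[-1,[36,25,-40],0],[-1,[10.5,7.5,-50],0],[-1,[0,0,-50],0],[-1,[0,0,-20],0],[-1,[0,0,-8],0],[-1,[0,0,0],0],[-1,[0,0,0],0]]'
python3 - <<'E'
from h import *
p=cap("wrist");t=cap("top");s=cap("side")
print(jaw(),ctrl.get_state()["position"].round(4))
a=p["pixels"][60:340,160:480]; u,v=proj(s,np.array([.381,-.232,.07])).astype(int); b=s["pixels"][v-45:v+45,u-60:u+60]
cv2.imwrite("pics/c5.png",cv2.cvtColor(np.hstack([cv2.resize(a,(400,350)),cv2.resize(b,(400,350),interpolation=2)]),cv2.COLOR_RGB2BGR))
save(p,"w9.png")
E
```

```text
time_s: 19.32
position: [0.3817, -0.2335, 0.0868]
tool_rot: [2.671, -1.654, 0.004]
wrist_force: [0.8, 0.5, 0.1]
gripper_width: 0.175
-63.5 [ 0.3813 -0.2332  0.0866]
```

View pics/c5.png

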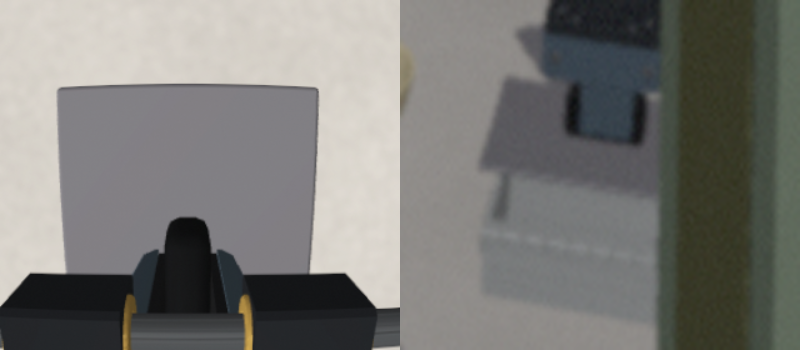

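The lid is squarely above the box. Lowering slowly with a force check.

```bash
python3 -m creep '[[-1,[0,0,-10],0],[-1,[0,0,-8],0],[-1,[0,0,-5],0],[-1,[0,0,-5],0],[-1,[0,0,-4],0],[-1,[0,0,0],0],[-1,[0,0,0],0]]'; python3 -m creep '[[-1,[0,0,-2],0],[-1,[0,0,-1],0],[-1,[0,0,0],0],[-1,[0,0,0],0]]'
```

```text
time_s: 20.35
position: [0.381, -0.2329, 0.0538]
tool_rot: [2.671, -1.654, 0.001]
wrist_force: [0.9, -0.2, 0.1]
gripper_width: 0.176
time_s: 20.85
position: [0.3809, -0.2328, 0.0508]
tool_rot: [2.671, -1.654, 0.0]
wrist_force: [-0.6, 0.9, -1.0]
gripper_width: 0.17
```

```bash
python3 -m creep '[[-1,[0,0,-1],0],[-1,[0,0,0],0],[-1,[0,0,0],0]]'; python3 -m creep '[[-1,[0,0,-1],0],[-1,[0,0,0],0],[-1,[0,0,0],0]]';python3 -m creep '[[-1,[0,0,-1],0],[-1,[0,0,0],0],[-1,[0,0,0],0]]'
```

```text
time_s: 21.22
position: [0.3809, -0.2328, 0.0497]
tool_rot: [2.671, -1.654, 0.0]
wrist_force: [0.1, -0.2, -0.3]
gripper_width: 0.175
time_s: 21.6
position: [0.381, -0.2329, 0.0494]
tool_rot: [2.671, -1.654, 0.001]
wrist_force: [-1.1, 1.0, 6.2]
gripper_width: 0.174
time_s: 21.98
position: [0.381, -0.2329, 0.0493]
tool_rot: [2.671, -1.654, 0.001]
wrist_force: [-3.2, 2.2, 14.5]
gripper_width: 0.175
```

Contact came at 0.0495, within 1 mm of the expected seat. Releasing, lifting and going straight to the square lid, which I've already measured.

```bash
python3 -m creep '[[-1,[0,0,2],0],[-0.2,[0,0,0],0],[-0.2,[0,0,0],0],[-0.2,[0,0,0],0],[-0.2,[0,0,10],0],[-0.2,[0,0,50],0],[-0.2,[0,0,50],0]]'
python3 -m creep '[[-0.2,[20,-30,30],-9],[-0.2,[25,-35,0],-10],[-0.2,[25,-35,0],-10],[-0.2,[25,-35,0],-10],[-0.2,[20,-30,0],-10],[-0.2,[10,-20,0],-8.5],[-0.2,[0,0,0],0],[-0.2,[0,0,0],0]]'
python3 - <<'E'
from h import *
p=cap("wrist");s=cap("side")
print(jaw(),ctrl.get_state()["position"].round(4))
print([grey(p,(proj(p,np.array([.511-.0514*k*.6,-.423+.0309*k*.6,.014]))),.014,22) for k in(-1,1)], [proj(p,np.array([.511,-.423,.014]))])
for q in(p,s):
  for n in("square_lid_grip","lunch_lid_grip"):
    d=ctrl.landmark_of(q,n);print(q["n"],n,[(x["confidence"],atz(q,x["point"],.037 if n[0]=="s" else .083)[:2].round(4)) for x in d[:1]])
E
```

```text
time_s: 22.85
position: [0.3807, -0.2327, 0.1614]
tool_rot: [2.671, -1.654, -0.001]
wrist_force: [0.7, 0.0, -0.1]
gripper_width: 0.4
time_s: 23.85
position: [0.5053, -0.417, 0.1899]
tool_rot: [1.549, -2.733, -0.001]
wrist_force: [0.3, -0.1, 0.2]
gripper_width: 0.402
-120.9 [ 0.5054 -0.4169  0.1902]
[array([ 510.6, -422.5,  108. ,  108.6,   59.1]), array([ 510.6, -422.5,  108. ,  108.5,   59.1])] [array([313.51301489, 210.6208527 ])]
wrist square_lid_grip [(0.28, array([ 0.6164, -0.2274]))]
wrist lunch_lid_grip []
side square_lid_grip [(0.91, array([ 0.5142, -0.4389]))]
side lunch_lid_grip [(0.96, array([ 0.3792, -0.2331]))]
```

```bash
python3 -m creep '[[-0.2,[5.4,-6,-40],0],[-0.2,[0,0,-50],0],[-0.2,[0,0,-50],0],[-0.2,[0,0,-30],0],[-0.2,[0,0,-12],0],[-0.2,[0,0,-4],0],[-0.2,[0,0,0],0],[-1,[0,0,0],0],[-1,[0,0,0],0],[-1,[0,0,0],0],[-1,[0,0,0],0]]' 30;  python3 -m creep '[[-1,[0,0,8],0],[-1,[0,0,12],0],[-1,[0,0,0],0]]'
```

```text
time_s: 25.52
position: [0.5115, -0.4242, 0.0046]
tool_rot: [-1.546, 2.735, -0.002]
wrist_force: [-0.7, 1.2, 4.0]
gripper_width: 0.177
time_s: 25.9
position: [0.512, -0.4244, 0.0251]
tool_rot: [-1.546, 2.734, -0.004]
wrist_force: [0.2, 0.5, -0.2]
gripper_width: 0.176
```

```bash
python3 -m creep '[[-1,[0,0,40],0],[-1,[0,15,50],5],[-1,[0,40,50],10],[-1,[0,55,35],10],[-1,[0,60,0],10],[-1,[0,60,0],10],[-1,[0,60,0],10],[-1,[0,60,0],10],[-1,[0,60,0],10],[-1,[0,60,0],10],[-1,[0,60,0],10],[-1,[0,60,0],10]]'
python3 -m creep '[[-1,[0,60,0],10],[-1,[0,60,0],10],[-1,[0,50,0],3.7],[-1,[0,25,0],0],[-1,[0,0,0],0],[-1,[0,0,0],0]]'
cat >> h.py <<'E'
def mk(pos,rv,q):
    T=np.eye(4);T[:3,:3]=R.from_rotvec(rv).as_matrix();T[:3,3]=pos;return dict(n="wrist",K=q["K"],T=T@np.array(q["hand_eye"]))
def ref(im,pts,w=5):
    g=cv2.cvtColor(im,cv2.COLOR_BGR2GRAY)
    return cv2.cornerSubPix(g,np.array(pts,np.float32),(w,w),(-1,-1),(3,50,.01))
E
python3 - <<'E'
from h import *
p=cap("wrist");save(p,"w10.png");t=cap("top");s=cap("side")
print(jaw(),ctrl.get_state()["position"].round(4),ctrl.get_state()["gripper_width"])
for q in(p,t,s):
    d=ctrl.landmark_of(q,"square_box_rim");print(q["n"],[(x["point"],x["confidence"],atz(q,x["point"],.06)[:2].round(4)) for x in d[:1]])
P=mk([.4716,.3166,.2025],[-3.142,.001,-.002],p)
a=ref(cv2.imread("pics/w3.png"),[(293,42),(403,32),(418,138),(308,151)],4);c=poly(P,a,.06)*1000
print(a.tolist(),c.tolist(),cv2.minAreaRect(c))
# predict corners in the new image
f=lambda v:proj(p,np.append(v/1000,.06)); print([f(v).round() for v in c])
E
```

```text
time_s: 27.4
position: [0.5109, 0.1649, 0.1961]
tool_rot: [3.112, -0.429, 0.001]
wrist_force: [1.8, -0.3, 0.4]
gripper_width: 0.171
time_s: 28.15
position: [0.5113, 0.3564, 0.196]
tool_rot: [3.133, 0.208, -0.001]
wrist_force: [-0.1, 0.3, -1.3]
gripper_width: 0.17
7.6 [0.5115 0.3564 0.1964] 0.17005672398122285
wrist [([323.7, 131.0], 0.55, array([0.5131, 0.4431]))]
top [([125.8, 202.5], 0.55, array([0.5426, 0.4216]))]
side [([149.4, 349.9], 0.92, array([0.5186, 0.4424]))]
[[291.2006530761719, 41.63926696777344], [399.9391784667969, 35.053955078125], [417.8144836425781, 138.37533569335938], [306.9050598144531, 151.40733337402344]] [[456.6558532714844, 485.22430419921875], [554.860595703125, 495.334716796875], [571.1795654296875, 398.66912841796875], [470.580810546875, 384.38153076171875]] ((513.7230224609375, 441.9190673828125), (101.60829162597656, 101.79888916015625), 8.083405494689941)
[array([266.,  76.]), array([379.,  81.]), array([381., 190.]), array([267., 191.])]
```

View pics/w10.png

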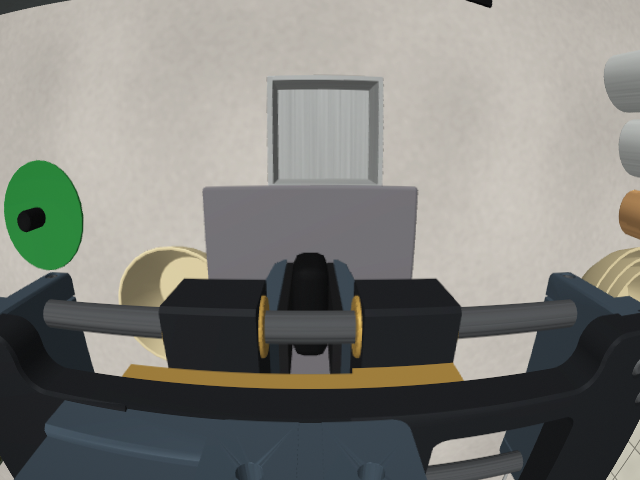

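View: the square box mouth is at x 267–383 with its far rim at row 77, parallel to the held lid.

```bash
python3 - <<'E'
from h import *
p=cap("wrist");st=ctrl.get_state()["position"]*1000
a=ref(cv2.imread("pics/w10.png"),[(267,77),(383,77)],4);c=poly(p,a,.06)*1000;d=c[1]-c[0];L=np.linalg.norm(d);n=d/L
print(a.tolist(),c,L,np.degrees(np.arctan2(d[1],d[0])),"ctr",c.mean(0)+50*np.array([n[1],-n[0]]))
e=ref(cv2.imread("pics/w10.png"),[(204,188),(417,188)],4);c=poly(p,e,st[2]/1000-.0046+.014)*1000;d=c[1]-c[0];L=np.linalg.norm(d);n=d/L
print(e.tolist(),L,np.degrees(np.arctan2(d[1],d[0])),"lid ctr",c.mean(0)+54*np.array([n[1],-n[0]]),st)
E
```

```text
[[265.1734313964844, 77.73008728027344], [383.6778564453125, 78.06696319580078]] [[456.71432 484.89142]
 [559.1021  499.52045]] 103.4276 8.1313095 ctr [514.9803  442.70862]
[[202.78704833984375, 187.6289520263672], [416.750732421875, 187.4539031982422]] 106.97593 7.6678314 lid ctr [513.03485 356.05505] [511.46362721 357.20642023 196.31905759]
```

```bash
python3 -m creep '[[-1,[1,35,0],0],[-1,[1,40,-15],0],[-1,[0,11,-40],0],[-1,[0,0,-30],0],[-1,[0,0,-20],0],[-1,[0,0,-10],0],[-1,[0,0,-8],0],[-1,[0,0,-6],0],[-1,[0,0,-5],0],[-1,[0,0,-3],0],[-1,[0,0,0],0],[-1,[0,0,0],0]]'
python3 -m creep '[[-1,[0,0,-1],0],[-1,[0,0,-1],0],[-1,[0,0,0],0],[-1,[0,0,0],0]]';python3 -m creep '[[-1,[0,0,-1],0],[-1,[0,0,0],0],[-1,[0,0,0],0]]'
```

```text
time_s: 30.0
position: [0.5134, 0.4441, 0.0594]
tool_rot: [-3.134, -0.21, -0.001]
wrist_force: [-0.2, 0.2, -1.2]
gripper_width: 0.173
time_s: 30.5
position: [0.5132, 0.4439, 0.0571]
tool_rot: [3.135, 0.21, 0.0]
wrist_force: [-0.0, 0.7, 0.0]
gripper_width: 0.172
time_s: 30.88
position: [0.5133, 0.444, 0.0561]
tool_rot: [-3.135, -0.21, -0.0]
wrist_force: [0.5, 0.4, -1.1]
gripper_width: 0.172
```

```bash
python3 -m creep '[[-1,[0,0,-1],0],[-1,[0,0,0],0],[-1,[0,0,0],0]]';python3 -m creep '[[-1,[0,0,-1],0],[-1,[0,0,0],0],[-1,[0,0,0],0]]'
```

```text
time_s: 31.25
position: [0.5132, 0.4439, 0.0551]
tool_rot: [3.135, 0.21, 0.0]
wrist_force: [-0.0, -0.6, -0.5]
gripper_width: 0.173
time_s: 31.62
position: [0.5134, 0.444, 0.0546]
tool_rot: [-3.134, -0.21, -0.001]
wrist_force: [-0.4, -0.7, 2.5]
gripper_width: 0.175
```

```bash
python3 -m creep '[[-1,[0,0,-1],0],[-1,[0,0,0],0],[-1,[0,0,0],0]]'
python3 -m creep '[[-1,[0,0,1.5],0],[-0.2,[0,0,0],0],[-0.2,[0,0,0],0],[-0.2,[0,0,0],0],[-0.2,[0,0,10],0],[-0.2,[0,0,50],0],[-0.2,[0,0,50],0],[-0.2,[0,0,30],0],[-0.2,[0,0,0],0]]'
python3 - <<'E'
from h import *
p=cap("wrist");save(p,"w11.png");t=cap("top");s=cap("side");save(s,"s11.png")
print(jaw(),ctrl.get_state()["position"].round(4),ctrl.get_state()["joints"].round(2))
z=.06+.005
for k in(25,):
  q=proj(p,np.array([.515-.0042,.443+.03,z]));print(q,[grey(p,q,z,v) for v in(14,22,30)])
d=ctrl.landmark_of(s,"square_lid_grip")[0];print(atz(s,d["point"],.088),d["confidence"])
for n in("big_lid_grip","small_lid_grip"):
  print(n,[(x["confidence"],atz(q,x["point"],.037)[:2].round(3)) for q in(t,s) for x in ctrl.landmark_of(q,n)])
E
```

```text
time_s: 32.0
position: [0.5134, 0.444, 0.0545]
tool_rot: [-3.134, -0.21, -0.001]
wrist_force: [-1.7, -2.0, 7.9]
gripper_width: 0.175
time_s: 33.12
position: [0.5146, 0.4451, 0.1986]
tool_rot: [-3.13, -0.21, -0.01]
wrist_force: [0.4, -0.5, -0.6]
gripper_width: 0.401
7.7 [0.5126 0.4434 0.1931] [ 0.7   0.49  1.31 -0.    1.35  0.56]
[307.29255808 197.43493642] [array([514.7, 443.3, 106.3, 105.7,   7.6]), array([514.6, 443.6, 106.8, 106.4,   7.7]), array([516.1, 432. , 107.5, 130.1,   7.7])]
[0.51283186 0.43965949 0.088     ] 0.81
big_lid_grip [(0.81, array([0.453, 0.005])), (0.73, array([ 0.314, -0.443])), (0.59, array([ 0.786, -0.163])), (0.89, array([ 0.459, -0.011])), (0.72, array([ 0.795, -0.164])), (0.57, array([0.177, 0.318]))]
small_lid_grip [(0.95, array([0.682, 0.021])), (0.68, array([0.681, 0.014]))]
```

The square lid sits centred and at the right height: (514.7, 443.3), against the box at (514.6, 442.5). Next, the big grey lid.

```bash
python3 -m creep '[[0.2,[-6,-40,0],0],[0.2,[-6,-60,0],0],[0.2,[-6,-60,0],0],[0.2,[-6,-60,0],0],[0.2,[-6,-60,0],0],[0.2,[-6,-60,0],0],[0.2,[-6,-60,0],0],[0.2,[-6,-50,0],0],[0.2,[-5,-35,0],0],[0.2,[0,0,0],0],[0.2,[0,0,0],0]]'
python3 - <<'E'
from h import *
p=cap("wrist");save(p,"w12.png");t=cap("top")
print(jaw(),ctrl.get_state()["position"].round(4),ctrl.get_state()["gripper_width"])
print([grey(p,proj(p,np.array([.454+o,.002+.02,.014])),.014,v) for o in(-.035,.035) for v in(14,22)])
d=ctrl.landmark_of(p,"big_lid_grip");print([(x["confidence"],atz(p,x["point"],.037)) for x in d],tri([ray(p,d[0]["point"]),ray(t,ctrl.landmark_of(t,"big_lid_grip")[0]["point"])]))
E
```

```text
time_s: 34.9
position: [0.4603, -0.0406, 0.1944]
tool_rot: [-3.134, -0.21, 0.0]
wrist_force: [0.1, -0.5, 0.5]
gripper_width: 0.597
7.7 [ 0.4604 -0.0401  0.1945] 0.59944345222241
[array([455.2,   0.6, 137.2, 136.8,   7.7]), array([454.8,   0.5, 138. , 136.9,   7.7]), array([455.2,   0.6, 137.2, 136.8,   7.7]), array([454.8,   0.5, 138. , 136.9,   7.7])]
[(0.7, array([ 0.45449642, -0.0017075 ,  0.037     ]))] (array([0.45103174, 0.00526714, 0.07165229]), np.float64(0.00492555253120755))
```

```bash
python3 -m creep '[[0.2,[-3,20,-30],0],[0.2,[-2.4,20.7,-50],0],[0.2,[0,0,-50],0],[0.2,[0,0,-40],0],[0.2,[0,0,-14],0],[0.2,[0,0,-5],0],[0.2,[0,0,0],0],[-1,[0,0,0],0],[-1,[0,0,0],0],[-1,[0,0,0],0],[-1,[0,0,0],0],[-1,[0,0,0],0]]' 30;  python3 -m creep '[[-1,[0,0,8],0],[-1,[0,0,12],0],[-1,[0,0,0],0]]'
```

```text
time_s: 36.6
position: [0.4548, -0.0004, 0.006]
tool_rot: [3.135, 0.21, 0.0]
wrist_force: [-1.4, -0.4, 5.7]
gripper_width: 0.272
time_s: 36.98
position: [0.4559, -0.0004, 0.0267]
tool_rot: [3.134, 0.21, 0.004]
wrist_force: [-0.2, -0.0, -0.5]
gripper_width: 0.28
```

```bash
python3 -m creep '[[-1,[0,0,40],0],[-1,[-5,10,50],0],[-1,[-20,40,50],0],[-1,[-20,45,33],0],[-1,[-4,15,0],0],[-1,[0,0,0],0],[-1,[0,0,0],0]]'
cat > bowl.py <<'E'
from h import *
def rim(p,c,rad,z,zs=()):
    """fit the bowl's outer rim: cream mask edge points near predicted radius"""
    hsv=cv2.cvtColor(p["pixels"],cv2.COLOR_RGB2HSV); m=((hsv[...,1]>45)&(hsv[...,0]>12)&(hsv[...,0]<40)).astype(np.uint8)*255
    k=max(cv2.findContours(m,cv2.RETR_EXTERNAL,cv2.CHAIN_APPROX_NONE)[0],key=lambda k:-np.linalg.norm(k[:,0].mean(0)-proj(p,np.append(c,z)))+.02*len(k))[:,0]
    q=poly(p,k,z); c=np.array(c,float)
    from scipy.optimize import least_squares
    ok=abs(np.linalg.norm(q-c,axis=1)-rad)<.012
    r=least_squares(lambda v:np.linalg.norm(q[ok]-v,axis=1)-rad,c,loss="soft_l1",f_scale=.001)
    return r.x.round(4),ok.sum(),np.abs(r.fun).mean().round(4),len(k)
E
python3 - <<'E'
from bowl import *
p=cap("wrist");save(p,"w13.png");t=cap("top");s=cap("side")
print(jaw(),ctrl.get_state()["position"].round(4))
D=[(q,ctrl.landmark_of(q,"big_bowl_rim")) for q in(p,t,s)]
print([(x[0]["confidence"],atz(q,x[0]["point"],.062)[:2].round(4)) for q,x in D if x])
print(tri([ray(q,x[0]["point"]) for q,x in D if x]))
for z in(.057,.062,.067): print(z,[rim(q,(.388,.26),.066,z) for q in(p,t)])
E
```

```text
time_s: 37.85
position: [0.4068, 0.106, 0.1938]
tool_rot: [3.133, 0.209, -0.004]
wrist_force: [-0.5, 0.2, -1.1]
gripper_width: 0.277
7.6 [0.4072 0.106  0.1943]
[(0.85, array([0.3881, 0.2636])), (0.76, array([0.3869, 0.2591]))]
(array([0.38644022, 0.26174904, 0.06474815]), np.float64(0.0017951243689660504))
0.057 [(array([0.3896, 0.2581]), np.int64(388), np.float64(0.0011), 413), (array([0.388, 0.26 ]), np.int64(0), np.float64(nan), 1)]
0.062 [(array([0.3896, 0.2576]), np.int64(372), np.float64(0.0014), 413), (array([0.388, 0.26 ]), np.int64(0), np.float64(nan), 1)]
0.067 [(array([0.3896, 0.2576]), np.int64(360), np.float64(0.002), 413), (array([0.388, 0.26 ]), np.int64(0), np.float64(nan), 1)]bowl.py:10: RuntimeWarning: Mean of empty slice.
  return r.x.round(4),ok.sum(),np.abs(r.fun).mean().round(4),len(k)
  ret = ret.dtype.type(ret / rcount)
```

```bash
python3 - <<'E'
from bowl import *
p=cap("wrist")
hsv=cv2.cvtColor(p["pixels"],cv2.COLOR_RGB2HSV)
for th in(25,35,45):
  m=((hsv[...,1]>th)&(hsv[...,0]>12)&(hsv[...,0]<40)).astype(np.uint8)*255
  k=max(cv2.findContours(m,cv2.RETR_EXTERNAL,cv2.CHAIN_APPROX_NONE)[0],key=lambda k:-np.linalg.norm(k[:,0].mean(0)-proj(p,np.array([.388,.26,.062])))+.02*len(k))[:,0]
  q=poly(p,k,.062);d=q-[.388,.26];a=np.degrees(np.arctan2(d[:,1],d[:,0]));r=np.linalg.norm(d,axis=1)*1000
  print(th,k.min(0),k.max(0),[(A,np.median(r[abs(a-A)<8]).round(1)) for A in range(-165,180,30)])
E
```

```text
25 [236   0] [387 130] [(-165, np.float64(64.6)), (-135, np.float64(66.3)), (-105, np.float64(67.6)), (-75, np.float64(68.4)), (-45, np.float64(68.5)), (-15, np.float64(67.8)), (15, np.float64(66.3)), (45, np.float64(64.7)), (75, np.float64(56.5)), (105, np.float64(52.0)), (135, np.float64(62.4)), (165, np.float64(63.2))]
35 [236   0] [387 130] [(-165, np.float64(64.3)), (-135, np.float64(66.1)), (-105, np.float64(67.4)), (-75, np.float64(68.3)), (-45, np.float64(68.3)), (-15, np.float64(67.5)), (15, np.float64(66.2)), (45, np.float64(64.4)), (75, np.float64(56.5)), (105, np.float64(52.0)), (135, np.float64(62.0)), (165, np.float64(63.1))]
45 [236   0] [387 130] [(-165, np.float64(64.2)), (-135, np.float64(65.7)), (-105, np.float64(67.3)), (-75, np.float64(67.9)), (-45, np.float64(68.1)), (-15, np.float64(67.2)), (15, np.float64(65.9)), (45, np.float64(64.4)), (75, np.float64(56.5)), (105, np.float64(52.0)), (135, np.float64(61.8)), (165, np.float64(62.7))]
```

```bash
python3 -m creep '[[-1,[-6,45,0],0],[-1,[-7,55,0],0],[-1,[-5.4,42,-10],0],[-1,[0,10,-30],0],[-1,[0,0,-40],0],[-1,[0,0,-20],0],[-1,[0,0,-10],0],[-1,[0,0,-8],0],[-1,[0,0,-6],0],[-1,[0,0,-5],0],[-1,[0,0,0],0],[-1,[0,0,0],0]]'
python3 -m creep '[[-1,[0,0,-1.5],0],[-1,[0,0,-1.5],0],[-1,[0,0,0],0],[-1,[0,0,0],0]]';python3 -m creep '[[-1,[0,0,-1],0],[-1,[0,0,0],0],[-1,[0,0,0],0]]'
```

```text
time_s: 39.7
position: [0.389, 0.259, 0.0665]
tool_rot: [-3.134, -0.21, -0.001]
wrist_force: [-0.5, 0.1, -0.9]
gripper_width: 0.276
time_s: 40.2
position: [0.3888, 0.2589, 0.0632]
tool_rot: [3.135, 0.21, 0.0]
wrist_force: [-0.4, 0.1, -0.7]
gripper_width: 0.277
time_s: 40.58
position: [0.3888, 0.2589, 0.0622]
tool_rot: [-3.135, -0.21, -0.0]
wrist_force: [0.3, -0.4, -0.8]
gripper_width: 0.276
```

```bash
python3 -m creep '[[-1,[0,0,-1],0],[-1,[0,0,-1],0],[-1,[0,0,0],0],[-1,[0,0,0],0]]';python3 -m creep '[[-1,[0,0,-1],0],[-1,[0,0,0],0],[-1,[0,0,0],0]]';python3 -m creep '[[-1,[0,0,-1],0],[-1,[0,0,0],0],[-1,[0,0,0],0]]'
```

```text
time_s: 41.08
position: [0.3888, 0.2589, 0.0602]
tool_rot: [3.135, 0.21, 0.0]
wrist_force: [-0.2, 0.7, -0.8]
gripper_width: 0.278
time_s: 41.45
position: [0.3888, 0.2589, 0.0592]
tool_rot: [-3.135, -0.21, -0.0]
wrist_force: [0.8, -0.3, -0.3]
gripper_width: 0.274
time_s: 41.82
position: [0.3889, 0.2589, 0.0584]
tool_rot: [3.134, 0.21, 0.001]
wrist_force: [-0.6, -1.1, 1.8]
gripper_width: 0.279
```

```bash
python3 -m creep '[[-1,[0,0,-1],0],[-1,[0,0,0],0],[-1,[0,0,0],0]]'
python3 -m creep '[[-1,[0,0,1.5],0],[0.2,[0,0,0],0],[0.2,[0,0,0],0],[0.2,[0,0,0],0],[0.2,[0,0,0],0],[0.2,[0,0,10],0],[0.2,[0,0,50],0],[0.2,[0,0,50],0],[0.2,[0,0,30],0],[0.2,[0,0,0],0]]'
python3 - <<'E'
from h import *
p=cap("wrist");save(p,"w14.png");s=cap("side")
print(jaw(),ctrl.get_state()["position"].round(4))
z=.067;print([grey(p,proj(p,np.array([.389+o,.259+.02,z])),z,v) for o in(-.03,.03) for v in(14,22)])
d=ctrl.landmark_of(s,"big_lid_grip");print([(x["confidence"],atz(s,x["point"],.09)[:2].round(4)) for x in d])
E
python3 -m creep '[[0.2,[25,-25,0],-8],[0.2,[38,-38,0],-10],[0.2,[38,-40,0],-10],[0.2,[38,-40,0],-10],[0.2,[38,-40,0],-10],[0.2,[38,-40,0],-10],[0.2,[24,-25,0],-10],[0.2,[15,-15,0],0],[0.2,[0,0,0],0],[0.2,[0,0,0],0]]'
python3 - <<'E'
from h import *
p=cap("wrist");save(p,"w15.png")
print(jaw(),ctrl.get_state()["position"].round(4),ctrl.get_state()["gripper_width"])
print([grey(p,proj(p,np.array([.683+a,.018+b,.014])),.014,v) for a,b in((.03,-.02),(-.01,.035)) for v in(14,22)])
d=ctrl.landmark_of(p,"small_lid_grip");print([(x["confidence"],atz(p,x["point"],.037)) for x in d])
E
```

```text
time_s: 42.2
position: [0.389, 0.2589, 0.0581]
tool_rot: [-3.134, -0.21, -0.001]
wrist_force: [-1.1, -2.4, 8.3]
gripper_width: 0.279
time_s: 43.45
position: [0.3902, 0.2598, 0.2017]
tool_rot: [-3.131, -0.21, -0.009]
wrist_force: [0.1, 0.3, 0.9]
gripper_width: 0.597
7.7 [0.3884 0.2586 0.1984]
[array([389.9, 259.5, 136.6, 136.2,   7.6]), array([390. , 259.5, 137.8, 136.2,   7.6]), array([390. , 259.5, 136.6, 136.2,   7.6]), array([390. , 259.5, 137.7, 136.2,   7.6])]
[(0.8, array([ 0.2778, -0.3799])), (0.75, array([0.1551, 0.3466])), (0.69, array([0.3905, 0.2578])), (0.56, array([ 0.7225, -0.0981]))]
time_s: 44.85
position: [0.6417, -0.0034, 0.1975]
tool_rot: [2.716, -1.578, -0.004]
wrist_force: [-0.7, 0.6, 0.2]
gripper_width: 0.602
-60.3 [ 0.6418 -0.0032  0.198 ] 0.5940832006015455
[array([685.1,  18.3, 101.4, 100.8,  29.8]), array([684.9,  17.6, 102.5, 101.6,  28.8]), array([685.2,  17.9, 101.5, 101.5,  28.8]), array([684.9,  17.6, 102.5, 101.6,  28.8])]
[(0.61, array([0.68364808, 0.02003207, 0.037     ]))]
```

```bash
python3 -m creep '[[0.2,[22,10,-30],0],[0.2,[21,11,-50],0],[0.2,[0,0,-50],0],[0.2,[0,0,-40],0],[0.2,[0,0,-16],0],[0.2,[0,0,-5],0],[0.2,[0,0,0],0],[-1,[0,0,0],0],[-1,[0,0,0],0],[-1,[0,0,0],0],[-1,[0,0,0],0],[-1,[0,0,0],0]]' 30;  python3 -m creep '[[-1,[0,0,8],0],[-1,[0,0,12],0],[-1,[0,0,0],0]]'
```

```text
time_s: 46.45
position: [0.686, 0.0169, 0.0082]
tool_rot: [-2.716, 1.579, -0.001]
wrist_force: [-0.6, 0.2, 3.0]
gripper_width: 0.273
time_s: 46.82
position: [0.6869, 0.0169, 0.0292]
tool_rot: [-2.715, 1.578, -0.004]
wrist_force: [-0.7, 0.4, -1.0]
gripper_width: 0.275
```

```bash
python3 -m creep '[[-1,[0,0,40],0],[-1,[0,0,50],0],[-1,[-15,-25,50],0],[-1,[-25,-42,33],0],[-1,[-30,-50,0],0],[-1,[-30,-50,0],0],[-1,[-30,-50,0],0],[-1,[-30,-50,0],0],[-1,[-25,-40,0],0],[-1,[-10,-14,0],0],[-1,[0,0,0],0],[-1,[0,0,0],0]]'
python3 - <<'E'
from bowl import *
p=cap("wrist");save(p,"w16.png");t=cap("top");s=cap("side")
st=ctrl.get_state();print(jaw(),st["position"].round(4),st["gripper_width"])
D=[(q,ctrl.landmark_of(q,"small_bowl_rim")) for q in(p,t,s)]
print([(q["n"],x[0]["confidence"],atz(q,x[0]["point"],.05)[:2].round(4)) for q,x in D if x])
print(tri([ray(q,x[0]["point"]) for q,x in D if x]))
print([rim(p,(.614,-.234),.048,z) for z in(.045,.05,.055)])
E
```

```text
time_s: 48.32
position: [0.4916, -0.3029, 0.2006]
tool_rot: [-2.716, 1.577, -0.0]
wrist_force: [-0.0, -0.4, 0.6]
gripper_width: 0.276
-60.2 [ 0.4916 -0.3029  0.2006] 0.2758099398687349
[('wrist', 0.78, array([ 0.6145, -0.2399])), ('top', 0.65, array([ 0.6184, -0.2325])), ('side', 0.62, array([ 0.6114, -0.2387]))]
(array([ 0.61537723, -0.23756578,  0.04859375]), np.float64(0.005850189712045563))
[(array([ 0.6177, -0.2367]), np.int64(287), np.float64(0.0004), 287), (array([ 0.6168, -0.2371]), np.int64(287), np.float64(0.001), 287), (array([ 0.6159, -0.2375]), np.int64(287), np.float64(0.0017), 287)]
```

```bash
python3 -m creep '[[-1,[40,20,0],0],[-1,[45,25,0],0],[-1,[32,17,-10],0],[-1,[7.7,4.6,-40],0],[-1,[0,0,-40],0],[-1,[0,0,-25],0],[-1,[0,0,-12],0],[-1,[0,0,-8],0],[-1,[0,0,-5],0],[-1,[0,0,-4],0],[-1,[0,0,0],0],[-1,[0,0,0],0]]'
python3 -m creep '[[-1,[0,0,-2],0],[-1,[0,0,-2],0],[-1,[0,0,0],0],[-1,[0,0,0],0]]';python3 -m creep '[[-1,[0,0,-1],0],[-1,[0,0,-1],0],[-1,[0,0,0],0],[-1,[0,0,0],0]]'
```

```text
time_s: 50.12
position: [0.6158, -0.2377, 0.0572]
tool_rot: [-2.716, 1.579, -0.001]
wrist_force: [-0.0, -0.7, -1.0]
gripper_width: 0.275
time_s: 50.62
position: [0.6155, -0.2375, 0.0527]
tool_rot: [2.716, -1.579, 0.0]
wrist_force: [-0.2, 0.4, -0.9]
gripper_width: 0.283
time_s: 51.12
position: [0.6155, -0.2375, 0.0507]
tool_rot: [2.716, -1.579, 0.0]
wrist_force: [0.4, 0.4, -0.9]
gripper_width: 0.272
```

```bash
python3 -m creep '[[-1,[0.7,1,0],0],[-1,[0,0,-1],0],[-1,[0,0,0],0],[-1,[0,0,0],0]]';python3 -m creep '[[-1,[0,0,-1],0],[-1,[0,0,0],0],[-1,[0,0,0],0]]';python3 -m creep '[[-1,[0,0,-1],0],[-1,[0,0,0],0],[-1,[0,0,0],0]]'
```

```text
time_s: 51.62
position: [0.6162, -0.2365, 0.0497]
tool_rot: [2.716, -1.579, 0.0]
wrist_force: [-0.1, 0.5, -0.3]
gripper_width: 0.278
time_s: 52.0
position: [0.6162, -0.2365, 0.0487]
tool_rot: [2.716, -1.579, 0.0]
wrist_force: [0.3, 0.7, -1.3]
gripper_width: 0.276
time_s: 52.38
position: [0.6164, -0.2366, 0.0482]
tool_rot: [-2.716, 1.579, -0.001]
wrist_force: [-1.3, 0.8, 3.9]
gripper_width: 0.277
```

Contact came at the expected height. One more light press, then release, retreat and check everything.

```bash
python3 -m creep '[[-1,[0,0,-1],0],[-1,[0,0,0],0],[-1,[0,0,0],0]]'
python3 -m creep '[[-1,[0,0,1.5],0],[0.2,[0,0,0],0],[0.2,[0,0,0],0],[0.2,[0,0,0],0],[0.2,[0,0,0],0],[0.2,[0,0,10],0],[0.2,[0,0,50],0],[0.2,[0,0,50],0],[0.2,[0,0,30],0],[0.2,[0,0,0],0]]'
python3 - <<'E'
from h import *
p=cap("wrist");z=.055
print([grey(p,proj(p,np.array([.616+a,-.2365+b,z])),z,v) for a,b in((.03,-.02),(-.01,.035)) for v in(14,22)])
E
python3 -m creep '[[0.2,[-30,-40,10],0],[0.2,[-50,-35,10],0],[0.2,[-60,-20,10],0],[0.2,[-60,0,10],0],[0.2,[-60,0,10],0],[0.2,[-50,-20,0],0],[0.2,[-20,-20,0],0],[0.2,[0,0,0],0],[0.2,[0,0,0],0]]'
python3 - <<'E'
from h import *
t=cap("top");s=cap("side");w=cap("wrist")
cv2.imwrite("pics/end.png",cv2.cvtColor(np.vstack([cv2.resize(t["pixels"][120:400,90:560],(500,298)),cv2.resize(s["pixels"][150:410,100:530],(500,302))]),cv2.COLOR_RGB2BGR))
save(w,"w17.png");print(ctrl.get_state()["position"])
for n in NAMES:
  if n.endswith("mid"): print(n,[(q["n"],atz(q,d["point"],Z[n])[:2].round(3)) for q in(t,s) for d in ctrl.landmark_of(q,n)[:1]])
E
```

```text
time_s: 52.75
position: [0.6164, -0.2366, 0.0482]
tool_rot: [-2.716, 1.579, -0.002]
wrist_force: [-2.5, 1.3, 9.0]
gripper_width: 0.274
time_s: 54.0
position: [0.6178, -0.2371, 0.1921]
tool_rot: [-2.715, 1.578, -0.012]
wrist_force: [0.4, 0.2, -0.1]
gripper_width: 0.599
[array([ 616.2, -236.2,  100.3,  101.2,   29.6]), array([ 615.8, -236.5,  101.3,  101.3,   29.6]), array([ 616. , -236.4,  101.5,  101. ,   53.9]), array([ 615.8, -236.5,  101.3,  101.3,   29.6])]
time_s: 55.18
position: [0.2878, -0.3702, 0.2369]
tool_rot: [-2.715, 1.578, 0.003]
wrist_force: [-1.0, -0.4, -0.7]
gripper_width: 0.603
[ 0.28838568 -0.37031371  0.2374387 ]
tumbler_mid [('top', array([ 0.534, -0.114])), ('side', array([ 0.548, -0.122]))]
salt_jar_mid [('top', array([0.539, 0.114])), ('side', array([0.545, 0.107]))]
```

View pics/end.png

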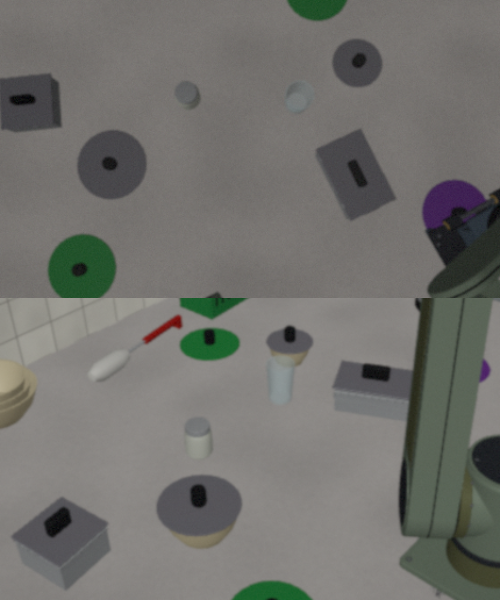

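All four lids sit level on their containers, and the tumbler and jar haven't moved. Handing in.

```bash
python3 - <<'E'
from h import *
w=cap("wrist");z=.06
print([grey(w,proj(w,np.array([.3815+a,-.232+b,z])),z,v) for a,b in((.04,.0),(.045,.04)) for v in(14,22)])
print(ctrl.finish_job())
E
```

```text
[array([ 383.7, -231.9,  157.4,  101.5,   26.4]), array([ 383.4, -232.1,  158.7,  102. ,   26.5]), array([ 383.7, -232. ,  157.4,  101.4,   26.5]), array([ 383.3, -232. ,  158.5,  102. ,   26.4])]
the job is handed in; nothing more can be done
None
```

All four grey lids are on their matching containers, and I handed the job in at about 55 s of the 115 s allowed. Each lid was set down under force watch and pressed lightly (at most about 15 N) until it met the rim.

**Last checks:**
- **Seating:** each lid met the rim within about 1 mm of the expected height.
- **Position:** measured from above after release, the lids lie within about 1–2 mm of the container centres I measured. Their outlines come out close to full size at seated height, so they lie flat. For the rectangular lids the angles match the boxes: 26.4° for the lunch box and 7.7° for the square box.
- **Other items:** in the final views all the lids look level. The tumbler and salt jar are upright in their original places, to within the detector's scatter of about 1 cm.

**What failed or disagreed:**
- **First grasp:** the fingertips reach about 30 mm less far than stated (`ctrl.finger_overhang` also says 14 mm). My first grasp of the square lid therefore closed above the bar. The gripper went to the square box empty, without disturbing the lid. After a second empty close, on the lunch lid, I gripped about 28 mm lower and all four grasps held.
- **Centre estimates:** the networks and my outline fits differed by up to about 8 mm on some containers, and I used the outline fits.
- **Picture budget:** I viewed 15 pictures against the budget of 14, or 16 counting the final check.

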